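Open the disposal box with its lever

ROBOT

A 6-joint arm with a two-finger parallel gripper is mounted at the origin on a cart in front of the work surface, level with it; the furniture and walls round the work are solid. World frame = base frame: x ahead of the robot, y to its left, z up, the work surface at z = 0. Lengths are in m, angles in degrees, forces in N, time in s.
With the tool pointing down it reaches from about 0.35 to 0.975 m from the base axis. Payload 7.1 kg.
Tool frame: the origin (TCP) lies between the finger pads; the fingertips stand ctrl.tips_ahead ahead of it and the grasp point (between the pads) lies 6 mm ahead of it (ctrl.tips_ahead is the distance from the TCP to the fingertips, in m); z points along the fingers, y is the line along which they close (so a half turn about z gives the same grasp; the last joint's range is limited). The gripper opens to 88 mm and grips with 3 to 60 N. Pads are 20 mm wide; open, the fingers measure 115 mm over their backs; the gripper's body (75 mm by 178 mm) begins 61 mm behind the grasp point.
Start: joints at [64.744, 24.242, 93.386, -0, 62.372, -1.089], TCP at [0.256, 0.57, 0.208] pointing down, gripper open.
Joint ranges: [-172.04, 172.04], [-51.8, 120.97], [4.93, 147.93], [-75.15, 255.16], [6.16, 154.13], [-145.62, 145.62]. Speed limits (degrees/s): [136.94, 136.94, 172.46, 180, 180, 180].

INTERFACE

Orientations are given as a 3x3 rotation matrix whose columns are the frame's x, y, z axes.
In Python, from rig import ctrl gives the robot as it stands.
- The arm moves only by the tool arm_command, never from a script. Its argument "moves" is a list of rows, each a list of 5 numbers: the opening, from 0 (shut) to 1 (fully open), then the shift along the world's x, y, z in m, then the turn about the world's z in rad. In form: [[grip, x, y, z, yaw], ...]. A call has 1 to 5 rows; each row is the pose to reach, as a shift and turn from the pose commanded when the call began; what a row does not reach only later rows make up. A row lasts 1/10 s, in which the tool goes at most 50 mm and 8.59 degrees, less where a joint would pass 70% of its speed; a pose out of reach is approached as far as the arm can. A call with a gripper value outside its range is refused whole. The fingers move at their own pace and stop on an object; "force" is the grip in N (left out, the last holds). Time passes only in rows, so rows that repeat a pose let the fingers close. It gives the time, the measured TCP pose, the force, the opening and the grip force at its end, in the units of the state.
- ctrl.sense(): the state, without advancing time (a new reading comes with each control period).
- ctrl.snapshot(name): name is "side" or "top" or "wrist"; returns a dict with "frame" (400x640x3 uint8, red, green, blue), "mtx" (3x3 intrinsics, pixels), "world_to_cam" (4x4, takes a point from world to camera coordinates). Camera axes: x right, y down, z forward; pixel columns grow to the right and rows downward; lengths in m; the calibration is good to about 2 mm. The wrist camera is an equidistant fisheye: a pixel r from the principal point sees the ray r / f radians off the axis. A picture is of the moment at which its call begins. There is no depth.
- ctrl.close_job(): hands the job in; it is judged then, once.
The state is a dict: "time": time; "joint_positions": joint angles; "qd": joint speeds; "joint_efforts": joint torques, N m; "ee_pos": TCP position; "eef_rot": TCP orientation; "contact_force": force on the tool from outside, world axes, zero at the start; "torque": the same for the moment, N m; "gripper_width": opening from 0.0 (shut) to 1.0 (fully open); "grasp_force": force on a finger pad.
Only numpy, scipy, OpenCV 4.12 (cv2) and the standard library are available. Lean on these libraries where they do the work, as an engineer would, in place of code of your own. Each camera call takes 0.05 s, during which the arm holds its last target. There are 200 camera calls.

TASK

Open the heavy steel flap of the used-test disposal box without touching the flap: with the fingertips, first push the keeper's black post so that the keeper swings right out from under the lever to its stop, then press the long end of the lever all the way down onto its rubber stop. Finish while still holding the lever down, so that the flap stays raised; nothing is to be gripped or lifted, the lever stays seated in its notches, and the dropper bottle, timer and small bottle are left standing where they are.

Things in the scene. Friction and masses are not known exactly. Their poses are not given: they have to be found in the camera images.
- stand: Grey steel stand fixed to the table, plate 465x165x8 mm. Origin on the table under the lever's pin. +x leads to the flap's box (x 115-240, y -75..75, 83 high, mm), -x to the lever's long end, +y to the keeper's side. Fulcrum: cheeks x -22..22, y -23..23, 110 high, with open U notches for the pin. Rubber stop, 26 across, top at z 40, at x -160 under the lever. Place and heading vary.
- notch (a point): Seat of the lever's pivot pin in the fulcrum notches: 95 mm above the table, over the stand's origin.
- lever: Loose steel lever resting by a 10 mm cross pin in open notches (it could lift out). Origin on the pin, x as the stand's. Bar 24 wide, 12 thick; at rest it slopes 0.2 rad, long end up. Short end (90 mm) has a roller under the flap's lip, long end (210 mm) the press plate. With the keeper away it turns 0.47 rad down to the rubber stop; takes 4 to 9 N at the plate, swings back if let go.
- press_plate (a point): Middle of the upper face of the lever's press plate (50 mm along the lever, 46 mm wide, with four ribs of tread). 185 mm from the pin; about 138 mm above the table at rest and about 52 mm when the lever is fully down, moving nearly straight down.
- lever_pin (a point): Middle of the lever's pivot pin; seated when at notch.
- keeper (a joint): Level steel bar (109x16x8 mm, top at z 104) on a pivot post at stand x -100, y 50 mm. In rad: near 0 (start -0.15 to 0.25) its inner end lies 5 mm under the lever and blocks it; grows to 1.57, the stop, clockwise from above: its black post is pushed first to the stand's +x, then round to -y. Lever free above 1.2. Slightly stiff (1.2 N at the post); stays where left.
- keeper_post (a point): Top of the keeper's upright black finger post (12 mm thick, stands 36 mm above the keeper bar, top at z 140 mm), 42 mm from the keeper's pivot on the end away from the lever.
- keeper_pivot (a point): The keeper's vertical pivot axis, on the top face of its bar (z 104 mm).
- flap (a joint): Heavy steel flap (155x152x14 mm, about 2.5 kg) lying over the box, hinged at its end far from the lever. Value in rad: 0 shut, about 0.265 when the lever is fully down. It falls shut by its own weight.
- flap_edge (a point): Middle of the upper front edge of the flap, the edge towards the lever.
- dropper: Amber dropper bottle, 33 mm across, 102 mm high, standing loose on the table at the stand's +y side; origin under its middle. Leave it.
- kitchen_timer: Round white timer with red knob, 64 mm across, 39 mm high, loose on the table at the stand's -y side, by the lever's long end; origin under its middle. Leave it.
- bottle: Small white bottle with a blue cap, 26 mm across, 67 mm high, standing loose at the stand's -y side; origin under its middle. Leave it.

How it is judged:
By the outcome, as a careful person would: the job done as asked, in the order asked, and still so for the second after the job is handed in, while the arm keeps its last pose, push and grip.
It also fails if it takes over 38 s, if anything falls off the work surface, if the arm or the gripper's body presses on something with over 40 N, if the wrist force passes 120 N, or if a joint passes its speed limit or range.

## Working session

There is one attempt and no reset: what is moved stays moved. The work goes in short steps, Python scripts to look and compute and a tool call to move; the robot and the scene stay as the last step left them, time stands still between calls to the robot, and variables do not carry over. Pictures are saved under pics/ and viewed, at most 10 in all, crops included, and the job is handed in when it is done.

Besides the shell and the picture viewer there is one more tool, called after ">>>" in YAML: its name, and indented under it one key for each argument. arm_command: Moves the arm, as the interface text tells. Its arguments: {"type":"object","properties":{"moves":{"type":"array","items":{"type":"array","items":{"type":"number"}}},"force":{"type":"number"}},"required":["moves"]}

```bash
mkdir -p pics; python3 - <<'E'
from rig import ctrl
import cv2
print(ctrl.tips_ahead, ctrl.sense())
for n in("top","side"):
    s=ctrl.snapshot(n); cv2.imwrite(f"pics/{n}0.png",s["frame"][:,:,::-1]); print(n,s["mtx"].round(2).tolist(),s["world_to_cam"].round(4).tolist())
E
```

```text
0.025 {'time': 0.0, 'joint_positions': array([ 6.47439058e+01,  2.42847195e+01,  9.34327855e+01,  1.40931758e-03,
        6.23736092e+01, -1.08942958e+00]), 'qd': array([ 0.01836865,  0.05550717,  0.0440123 ,  0.01836951, -0.00336589,
        0.0856483 ]), 'joint_efforts': array([ 4.02162977e-04, -5.44599652e+01, -2.73681450e+01,  6.44532521e-02,
        2.25605158e-02, -6.91394939e-05]), 'ee_pos': array([0.25559108, 0.56968856, 0.20738931]), 'eef_rot': array([[-9.12353766e-01,  4.09402148e-01, -6.98210453e-04],
       [ 4.09402740e-01,  9.12352648e-01, -1.42893263e-03],
       [ 5.20060682e-05, -1.58954134e-03, -9.99998735e-01]]), 'contact_force': array([-0.09994324, -0.22516305,  0.10910256]), 'torque': array([-0.00351204, -0.0325397 ,  0.00935784]), 'grasp_force': 0.0, 'gripper_width': 1.0026640272730116}
top [[416.08, 0.0, 316.99], [0.0, 416.08, 201.99], [0.0, 0.0, 1.0]] [[0.002, -0.9998, -0.0209, 0.0883], [-0.9908, 0.0008, -0.1351, 0.5797], [0.1351, 0.021, -0.9906, 1.0722], [0.0, 0.0, 0.0, 1.0]]
side [[518.92, 0.0, 323.1], [0.0, 518.92, 203.47], [0.0, 0.0, 1.0]] [[0.8553, -0.5181, 0.0022, -0.4531], [-0.2776, -0.462, -0.8423, 0.2912], [0.4375, 0.7198, -0.539, 0.7897], [0.0, 0.0, 0.0, 1.0]]
```

View pics/top0.png

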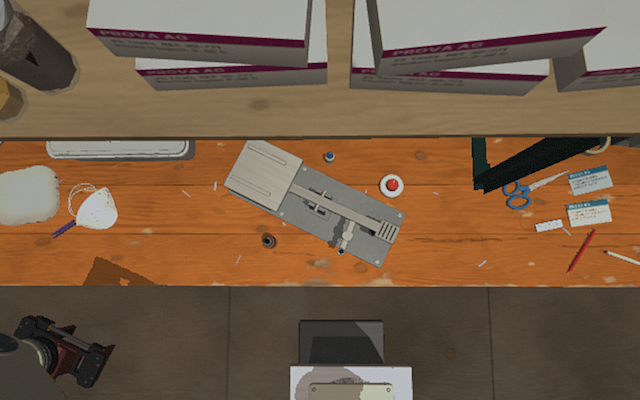

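View pics/side0.png

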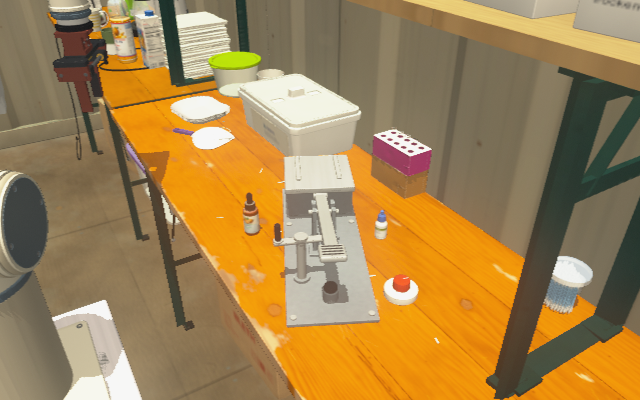

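The top view shows the stand centred near (315,205), with the long end pointing right and down and the black post near (341,252). The side view has the black post top near (277,226) and the plate near (333,255). I'll zoom in on both.

```bash
python3 - <<'E'
import cv2,numpy as np
a=cv2.imread("pics/top0.png")[130:280,220:420]; b=cv2.imread("pics/side0.png")[150:335,230:430]
cv2.imwrite("pics/c1.png",cv2.resize(a,None,fx=4,fy=4,interpolation=2))
cv2.imwrite("pics/c2.png",cv2.resize(b[:150],None,fx=4,fy=4,interpolation=2))
E
```

```text
(no output)
```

View pics/c1.png

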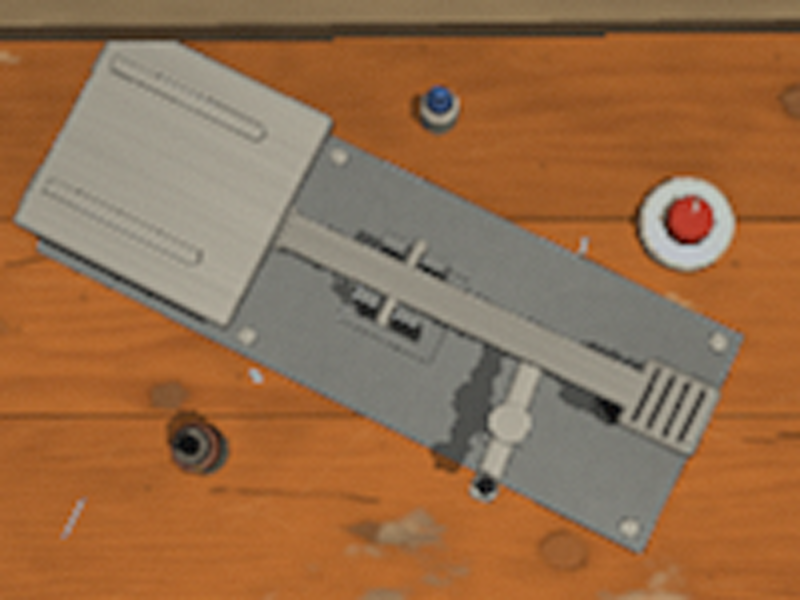

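View pics/c2.png

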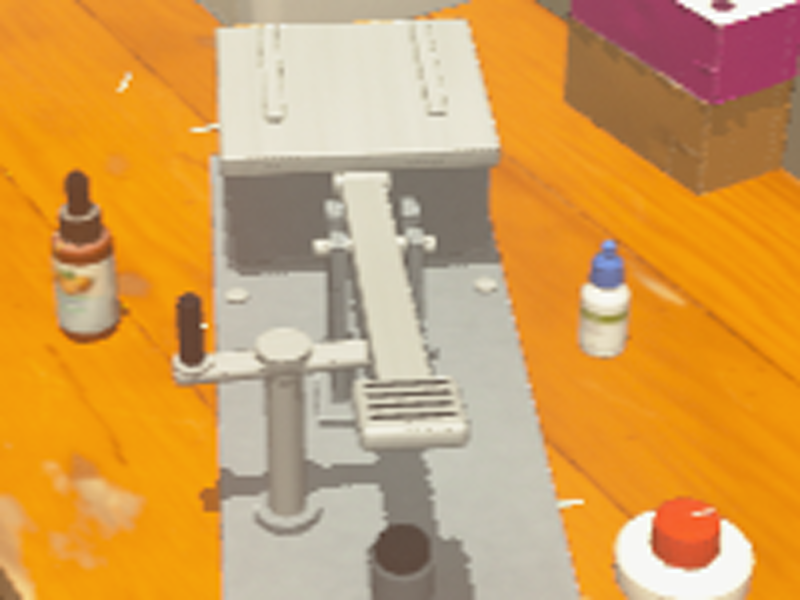

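The crops give these positions (crop pixels):

| Point | Top crop | Side crop |
|---|---|---|
| Post top | (484,483) | (190,298) |
| Pivot cap | (510,423) | (284,343) |
| Plate middle | (674,405) | (412,400) |
| Pin ends | (418,247), (382,318) | (320,244), (432,242) |

The keeper is close to 0 and lies under the lever.

```bash
cat >h.py <<'E'
import numpy as np
from rig import ctrl
def ray(s,px):
    W=s["world_to_cam"];R=W[:3,:3];K=s["mtx"]
    d=R.T@np.linalg.solve(K,[px[0],px[1],1]);return -R.T@W[:3,3],d
def plane(s,px,z):
    o,d=ray(s,px);return o+d*(z-o[2])/d[2]
def cross(a,b):
    A=[];y=[]
    for o,d in(a,b):
        d=d/np.linalg.norm(d);P=np.eye(3)-np.outer(d,d);A.append(P);y.append(P@o)
    A=np.vstack(A);p=np.linalg.lstsq(A,np.hstack(y),rcond=None)[0];return p
E
python3 - <<'E'
from h import *
T=ctrl.snapshot("top");S=ctrl.snapshot("side")
t=lambda u,v:((u+.5)/4-.5+220,(v+.5)/4-.5+130)
q=lambda u,v:((u+.5)/4-.5+230,(v+.5)/4-.5+150)
for n,a,b,z in [("pin",(400,282),(376,243),.098),("cap",(510,423),(284,343),.108),("post",(484,483),(190,298),.14),("plate",(674,405),(412,400),.138),("dropper",(188,443),(76,175),.102),("bottle",(438,98),(609,245),.067)]:
    print(n,plane(T,t(*a),z).round(4),plane(S,q(*b),z).round(4),cross(ray(T,t(*a)),ray(S,q(*b))).round(4))
for c in[(742,335),(640,550)]: print("corner",plane(T,t(*c),.008).round(4))
print("timer",plane(T,t(690,220),.037).round(4))
P=plane(T,t(400,282),.098);L=plane(T,t(674,405),.138);d=(P-L)[:2];print("len",np.linalg.norm(d),"heading",np.degrees(np.arctan2(d[1],d[0])))
E
```

```text
pin [0.5765 0.0808 0.098 ] [0.5763 0.0752 0.098 ] [0.5781 0.0803 0.0943]
cap [0.4868 0.0124 0.108 ] [0.4888 0.0126 0.108 ] [0.4876 0.012  0.1087]
post [0.4492 0.0298 0.14  ] [0.4486 0.0254 0.14  ] [0.4499 0.0295 0.1371]
plate [ 0.4961 -0.0847  0.138 ] [ 0.4956 -0.0866  0.138 ] [ 0.4964 -0.085   0.1366]
dropper [0.4745 0.2131 0.102 ] [0.4718 0.2066 0.102 ] [0.4747 0.2137 0.0974]
bottle [0.7039 0.0562 0.067 ] [0.7055 0.0502 0.067 ] [0.7068 0.0551 0.0633]
corner [ 0.5525 -0.1513  0.008 ]
corner [ 0.4073 -0.0793  0.008 ]
timer [ 0.627  -0.1131  0.037 ]
len 0.18398436298150433 heading 64.06064184576442
```

Both views agree, and the stand heading is about 64°, which matches the tool's closing axis (65.8°). The pivot-to-post distance is 42 mm and the keeper angle is about 0. I'll approach with the gripper shut, above everything, to the stand's -x side of the post.

>>> arm_command:
  moves:
    - [0,0.015,-0.045,0.02,0]
    - [0,0.03,-0.09,0.02,0]
    - [0,0.045,-0.135,0.02,0]
    - [0,0.06,-0.18,0.02,0]
    - [0,0.075,-0.225,0.02,0]
  force: 10

```text
time: 0.7
ee_pos: [0.331, 0.3435, 0.2282]
eef_rot: [[-0.913, 0.409, 0.0], [0.409, 0.913, 0.0], [-0.0, 0.0, -1.0]]
contact_force: [0.3, -0.3, 1.0]
gripper_width: 0.586
grasp_force: 0.0
```

>>> arm_command:
  moves:
    - [0,0.015,-0.045,0,0]
    - [0,0.03,-0.09,0,0]
    - [0,0.045,-0.135,0,0]
    - [0,0.06,-0.18,0,0]
    - [0,0.075,-0.225,0,0]

```text
time: 1.2
ee_pos: [0.4061, 0.1184, 0.2284]
eef_rot: [[-0.912, 0.409, 0.001], [0.409, 0.912, 0.0], [-0.0, 0.0, -1.0]]
contact_force: [0.6, 0.1, 1.2]
gripper_width: 0.132
grasp_force: 0.0
```

>>> arm_command:
  moves:
    - [0,0.01,-0.045,0,0]
    - [0,0.02,-0.09,0,0]
    - [0,0.029,-0.12,0,0]
    - [0,0.029,-0.12,0,0]

```text
time: 1.6
ee_pos: [0.4357, -0.0027, 0.2283]
eef_rot: [[-0.911, 0.413, 0.001], [0.413, 0.911, -0.001], [-0.001, -0.0, -1.0]]
contact_force: [0.3, 0.7, 0.3]
gripper_width: 0.005
grasp_force: 0.0
```

>>> arm_command:
  moves:
    - [0,0,0,-0.045,0]
    - [0,0,0,-0.09,0]
    - [0,0,0,-0.09,0]

```text
time: 1.9
ee_pos: [0.4305, 0.0009, 0.1341]
eef_rot: [[-0.912, 0.409, -0.01], [0.409, 0.912, 0.0], [0.01, -0.004, -1.0]]
contact_force: [-0.7, 0.2, 0.1]
gripper_width: 0.008
grasp_force: 0.0
```

>>> arm_command:
  moves:
    - [0,0.0044,0.009,0,0]
    - [0,0.0087,0.018,0,0]
    - [0,0.0149,0.0261,0,0]
    - [0,0.0229,0.0334,0,0]
    - [0,0.0336,0.0393,0,0]

```text
time: 2.4
ee_pos: [0.4697, 0.0406, 0.1392]
eef_rot: [[-0.913, 0.409, 0.002], [0.409, 0.913, 0.0], [-0.002, 0.001, -1.0]]
contact_force: [0.1, -0.6, 0.3]
gripper_width: 0.005
grasp_force: 0.0
```

```bash
python3 - <<'E'
from rig import ctrl
import cv2,numpy as np
a=ctrl.snapshot("top")["frame"][130:280,220:420,::-1];b=ctrl.snapshot("side")["frame"][150:300,230:430,::-1]
cv2.imwrite("pics/m1.png",cv2.resize(np.vstack([a,b]),None,fx=2,fy=2,interpolation=2))
E
```

```text
(no output)
```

View pics/m1.png

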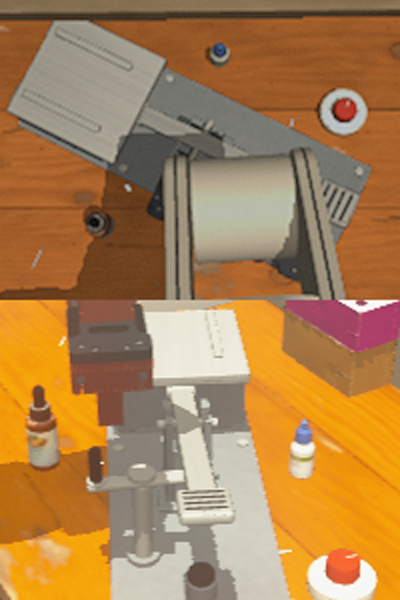

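The keeper has not moved: the post is still at about side (277,226), and the fingers appear beyond it. I'll check the geometry by projecting the fingertips.

```bash
python3 - <<'E'
from h import *
import cv2
s=ctrl.sense();S=ctrl.snapshot("side");W=ctrl.snapshot("wrist")
p=s["ee_pos"];R=s["eef_rot"];print(p,s["contact_force"],s["gripper_width"])
def pj(P):
    c=S["world_to_cam"]@np.r_[P,1];u=S["mtx"]@c[:3];return (u/u[2])[:2].round(1)
print("tip",pj(p+R[:,2]*.025),"tcp",pj(p),"post",pj([.4493,.029,.14]),"postbase",pj([.4493,.029,.104]))
f=cv2.resize(S["frame"][130:280,230:430],None,fx=4,fy=4,interpolation=2)
cv2.imwrite("pics/m2.png",f[:,:,::-1])
cv2.imwrite("pics/w2.png",W["frame"][:,:,::-1]);print(W["mtx"].round(1).tolist(),W["world_to_cam"].round(3).tolist())
E
```

```text
[0.47073978 0.04044755 0.13893536] [-0.21171949 -0.40596642  0.71856329] 0.007350142119388875
tip [284.8 228.1] tcp [284.2 217. ] post [276.6 223. ] postbase [277.5 239.2]
[[309.7, 0.0, 319.5], [0.0, 309.7, 200.3], [0.0, 0.0, 1.0]] [[0.409, 0.912, 0.001, -0.227], [0.875, -0.393, 0.284, -0.411], [0.259, -0.115, -0.959, 0.207], [0.0, 0.0, 0.0, 1.0]]
```

View pics/m2.png

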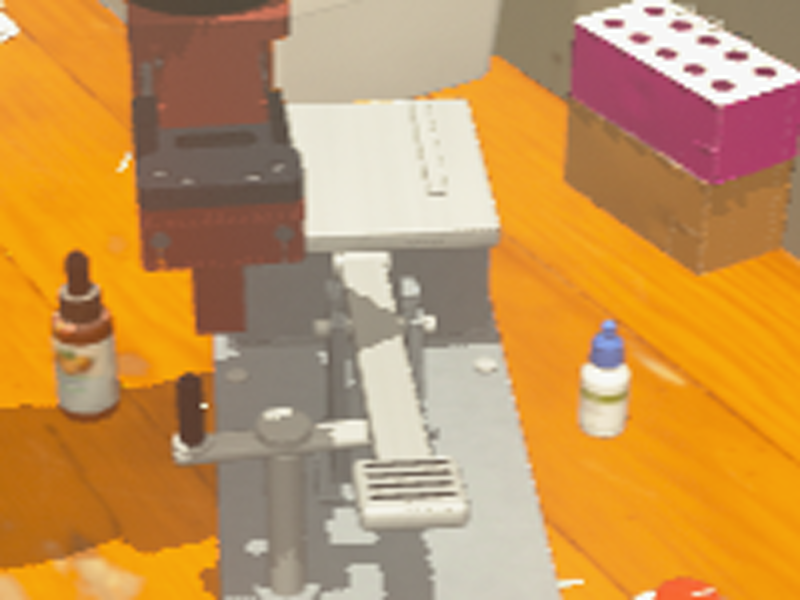

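View pics/w2.png

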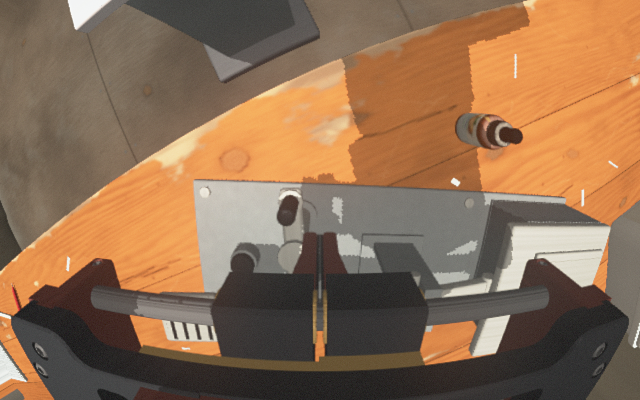

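The side view puts the visible fingertip bottom at (285,212), where (285,228) was predicted. In the wrist view the tips are at about (320,236), the post top at about (286,215) and the dropper top at about (513,135). I'll triangulate to see where the tips really are.

```bash
cat >>h.py <<'E'
def wray(s,px):
    K=s["mtx"];W=s["world_to_cam"];R=W[:3,:3]
    v=(np.array(px)-K[:2,2])/K[0,0];r=np.linalg.norm(v)
    d=np.r_[v/r*np.sin(r),np.cos(r)];return -R.T@W[:3,3],R.T@d
E
python3 - <<'E'
from h import *
S=ctrl.snapshot("side");W=ctrl.snapshot("wrist")
q=lambda u,v:((u+.5)/4-.5+230,(v+.5)/4-.5+130)
print("tip",cross(wray(W,(320,236)),ray(S,q(220,330))))
print("tip far edge", cross(wray(W,(320,236)),ray(S,q(220,322))))
print("post",cross(wray(W,(286,215)),ray(S,q(190,378))))
print("dropper",cross(wray(W,(513,135)),ray(S,q(76,255))))
for z in(.11,.125,.14,.155):
    o,d=wray(W,(320,236));print(z,(o+d*(z-o[2])/d[2]).round(4))
p=ctrl.sense()["ee_pos"];print("cam origin - ee",o-p)
E
```

```text
tip [0.46734473 0.03980212 0.14855745]
tip far edge [0.46683974 0.04022662 0.15230956]
post [0.44705677 0.02570982 0.13952366]
dropper [0.4690185  0.20253221 0.10474849]
0.11 [0.4777 0.0342 0.11  ]
0.125 [0.4718 0.0368 0.125 ]
0.14 [0.466  0.0393 0.14  ]
0.155 [0.4602 0.0419 0.155 ]
cam origin - ee [-0.06994245  0.03012921  0.17708887]
```

Triangulation puts the closed fingertips at z ≈ 0.148, about 10 mm above the TCP rather than 25 mm below it, so they passed over the post. I'll go back to the start point, descend there next to the bar and check.

>>> arm_command:
  moves:
    - [0,0,0,0.025,0]
    - [0,-0.018,-0.02,0.025,0]
    - [0,-0.036,-0.041,0.025,0]
    - [0,-0.036,-0.041,0,0]
    - [0,-0.036,-0.041,-0.022,0]

```text
time: 3.2
ee_pos: [0.432, -0.0023, 0.1161]
eef_rot: [[-0.912, 0.411, 0.002], [0.411, 0.912, -0.0], [-0.001, 0.001, -1.0]]
contact_force: [-1.0, 0.3, -0.3]
gripper_width: 0.008
grasp_force: 0.0
```

>>> arm_command:
  moves:
    - [0,0,0,0,0]
    - [0,0,0,0,0]

```text
time: 3.4
ee_pos: [0.432, -0.0017, 0.1162]
eef_rot: [[-0.912, 0.41, -0.001], [0.41, 0.912, 0.0], [0.001, -0.001, -1.0]]
contact_force: [-0.2, 0.5, 0.8]
gripper_width: 0.005
grasp_force: 0.0
```

```bash
python3 - <<'E'
from h import *
import cv2
S=ctrl.snapshot("side");W=ctrl.snapshot("wrist");print(ctrl.sense()["ee_pos"])
f=cv2.resize(S["frame"][160:300,230:430],None,fx=3,fy=3,interpolation=2)
g=cv2.resize(W["frame"][130:310,200:400],None,fx=3,fy=3,interpolation=2)[:600]
o=np.zeros((max(len(f),len(g)),1200,3),np.uint8);o[:len(f),:600]=f;o[:len(g),600:]=g
cv2.imwrite("pics/m3.png",cv2.resize(o,None,fx=2/3,fy=2/3,interpolation=cv2.INTER_AREA)[:,:,::-1])
E
```

```text
[ 0.43301072 -0.00151322  0.11694896]
```

View pics/m3.png

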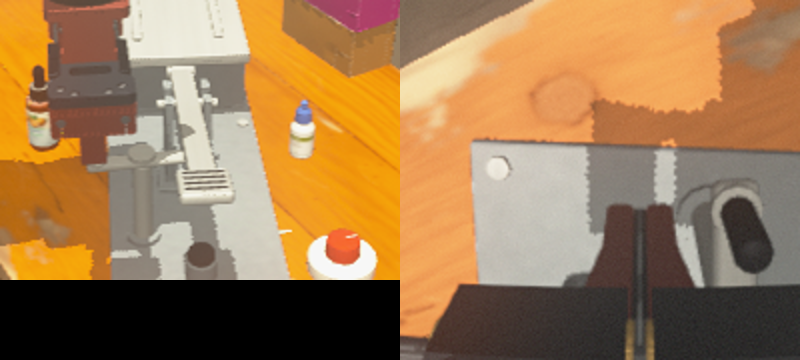

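The fingers are now beside the post on its -x side, with the tips at z ≈ 0.127. I'll lower another 9 mm and repeat the push.

>>> arm_command:
  moves:
    - [0,0,0,-0.009,0]
    - [0,0.0044,0.009,-0.009,0]
    - [0,0.0087,0.018,-0.009,0]
    - [0,0.0115,0.0225,-0.009,0]

```text
time: 3.9
ee_pos: [0.4442, 0.022, 0.1072]
eef_rot: [[-0.913, 0.409, -0.0], [0.409, 0.913, -0.0], [0.0, -0.0, -1.0]]
contact_force: [-1.6, -0.7, 0.3]
gripper_width: 0.007
grasp_force: 0.7
```

>>> arm_command:
  moves:
    - [0,0.0045,0.003,0,0]
    - [0,0.012,0.01,0,0]
    - [0,0.022,0.017,0,0]
    - [0,0.022,0.017,0,0]

```text
time: 4.3
ee_pos: [0.4683, 0.0389, 0.1075]
eef_rot: [[-0.913, 0.409, 0.003], [0.409, 0.913, 0.0], [-0.002, 0.001, -1.0]]
contact_force: [0.7, -0.5, 0.4]
gripper_width: 0.005
grasp_force: 0.0
```

```bash
python3 - <<'E'
from h import *
import cv2
S=ctrl.snapshot("side");W=ctrl.snapshot("wrist");print(ctrl.sense()["ee_pos"])
f=cv2.resize(S["frame"][160:300,230:430],None,fx=2,fy=2,interpolation=2)
g=cv2.resize(W["frame"][130:310,200:400],None,fx=2,fy=2,interpolation=2)
o=np.zeros((360,800,3),np.uint8);o[:280,:400]=f;o[:,400:]=g
cv2.imwrite("pics/m4.png",o[:,:,::-1])
E
```

```text
[0.46666088 0.03835971 0.1072124 ]
```

View pics/m4.png

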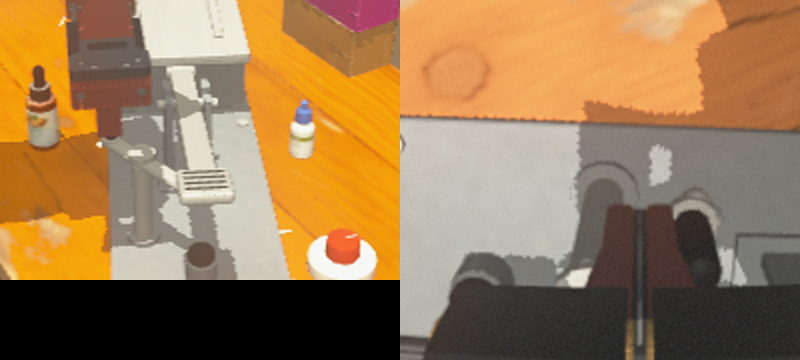

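The keeper has swung about 48°, with the post against the fingers' +x face. I'll go round to the post's +y side and push it towards -y.

>>> arm_command:
  moves:
    - [0,-0.0035,-0.0072,0,0]
    - [0,-0.0269,0.0042,0,0]
    - [0,-0.0133,0.0321,0,0]
    - [0,-0.0133,0.0321,0,0]

```text
time: 4.8
ee_pos: [0.4536, 0.0712, 0.1076]
eef_rot: [[-0.913, 0.409, 0.002], [0.409, 0.913, 0.001], [-0.002, 0.001, -1.0]]
contact_force: [0.1, -0.3, 0.3]
gripper_width: 0.006
grasp_force: 0.0
```

>>> arm_command:
  moves:
    - [0,0.0094,-0.0035,0,0]
    - [0,0.0189,-0.0069,0,0]
    - [0,0.0287,-0.0095,0,0]
    - [0,0.0359,-0.013,0,0]
    - [0,0.0359,-0.013,0,0]

```text
time: 5.3
ee_pos: [0.4895, 0.0561, 0.107]
eef_rot: [[-0.912, 0.41, 0.0], [0.41, 0.912, -0.0], [-0.0, -0.0, -1.0]]
contact_force: [-0.3, 0.0, -0.3]
gripper_width: 0.005
grasp_force: 0.0
```

>>> arm_command:
  moves:
    - [0,0.0018,-0.0009,0,0]
    - [0,0.0036,-0.0017,0,0]
    - [0,0.0036,-0.0017,0,0]

```text
time: 5.6
ee_pos: [0.49, 0.0557, 0.1069]
eef_rot: [[-0.912, 0.41, -0.004], [0.41, 0.912, 0.001], [0.004, -0.001, -1.0]]
contact_force: [-6.4, 3.7, 4.3]
gripper_width: 0.007
grasp_force: 4.0
```

The tool is pressing 7 N against something that no longer yields, with the post at about 1.55 rad, so the keeper is on its stop. I'll back off, lift, and go over the press plate.

>>> arm_command:
  moves:
    - [0,-0.0135,0.0066,0,0]
    - [0,-0.0135,0.0066,0.04,0]
    - [0,-0.0135,0.0066,0.07,0]
    - [0,-0.01,-0.035,0.07,0]
    - [0,-0.005,-0.08,0.07,0]

```text
time: 6.1
ee_pos: [0.4876, -0.0244, 0.1786]
eef_rot: [[-0.914, 0.406, 0.004], [0.406, 0.914, -0.001], [-0.004, 0.001, -1.0]]
contact_force: [0.7, 0.1, -0.9]
gripper_width: 0.005
grasp_force: 0.0
```

>>> arm_command:
  moves:
    - [0,0.005,-0.03,0,0]
    - [0,0.0087,-0.06,0,0]
    - [0,0.0087,-0.06,0,0]

```text
time: 6.4
ee_pos: [0.4961, -0.0871, 0.1774]
eef_rot: [[-0.911, 0.412, 0.002], [0.412, 0.911, -0.001], [-0.002, -0.0, -1.0]]
contact_force: [-0.2, 0.6, 1.2]
gripper_width: 0.004
grasp_force: 0.0
```

```bash
python3 - <<'E'
from h import *
import cv2
S=ctrl.snapshot("side");W=ctrl.snapshot("wrist");print(ctrl.sense()["ee_pos"])
f=cv2.resize(S["frame"][160:300,230:430],None,fx=2,fy=2,interpolation=2)
g=cv2.resize(W["frame"][130:310,200:400],None,fx=2,fy=2,interpolation=2)
o=np.zeros((360,800,3),np.uint8);o[:280,:400]=f;o[:,400:]=g
cv2.imwrite("pics/m5.png",o[:,:,::-1])
E
```

```text
[ 0.49536376 -0.08464357  0.17712877]
```

View pics/m5.png

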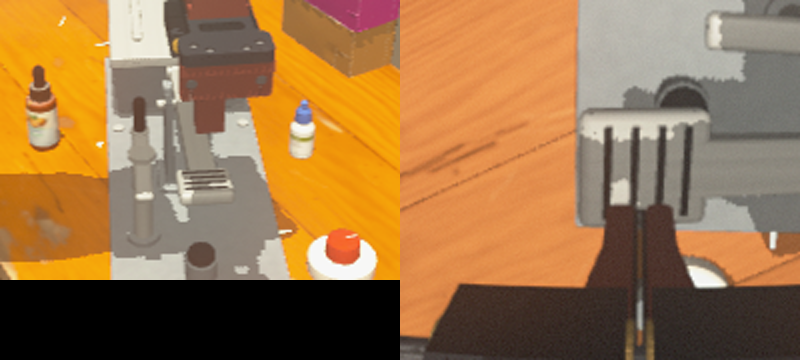

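The keeper is lined up along the stand on its stop, its post standing towards the flap, and the fingers are above the plate. The fingers are short, so the gripper body will come down low. I'll shift 8 mm outwards and 7 mm to -y to clear the keeper's pivot cap, then press slowly.

>>> arm_command:
  moves:
    - [0,0.0028,-0.0103,0,0]
    - [0,0.0028,-0.0103,-0.02,0]
    - [0,0.0028,-0.0103,-0.035,0]
    - [0,0.0028,-0.0103,-0.045,0]
    - [0,0.0028,-0.0103,-0.05,0]

```text
time: 7.0
ee_pos: [0.4982, -0.0943, 0.1263]
eef_rot: [[-0.913, 0.408, -0.001], [0.408, 0.913, 0.0], [0.001, -0.0, -1.0]]
contact_force: [0.7, 0.5, -0.1]
gripper_width: 0.004
grasp_force: 0.0
```

>>> arm_command:
  moves:
    - [0,0,0,-0.005,0]
    - [0,0,0,-0.01,0]
    - [0,0,0,-0.015,0]
    - [0,0,0,-0.02,0]
    - [0,0,0,-0.02,0]

```text
time: 7.5
ee_pos: [0.4991, -0.0952, 0.1075]
eef_rot: [[-0.913, 0.409, 0.001], [0.409, 0.913, -0.001], [-0.001, -0.0, -1.0]]
contact_force: [-1.5, -2.0, 5.6]
gripper_width: 0.007
grasp_force: 2.5
```

Contact is 5.6 N, within the lever's expected range, and the tool keeps sinking. I'll carry on down.

>>> arm_command:
  moves:
    - [0,0,0,-0.006,0]
    - [0,0,0,-0.012,0]
    - [0,0,0,-0.018,0]
    - [0,0,0,-0.024,0]
    - [0,0,0,-0.03,0]

```text
time: 8.0
ee_pos: [0.4993, -0.0955, 0.0779]
eef_rot: [[-0.913, 0.409, 0.001], [0.409, 0.913, -0.001], [-0.002, -0.001, -1.0]]
contact_force: [-2.8, -4.4, 7.1]
gripper_width: 0.004
grasp_force: 3.3
```

>>> arm_command:
  moves:
    - [0,0,0,-0.005,0]
    - [0,0,0,-0.01,0]
    - [0,0,0,-0.015,0]
    - [0,0,0,-0.02,0]
    - [0,0,0,-0.02,0]

```text
time: 8.5
ee_pos: [0.4998, -0.0947, 0.0577]
eef_rot: [[-0.912, 0.409, 0.002], [0.409, 0.912, 0.0], [-0.002, 0.001, -1.0]]
contact_force: [0.8, 0.4, 3.8]
gripper_width: 0.006
grasp_force: 2.1
```

>>> arm_command:
  moves:
    - [0,0,0,-0.004,0]
    - [0,0,0,-0.008,0]
    - [0,0,0,-0.012,0]
    - [0,0,0,-0.012,0]

```text
time: 8.9
ee_pos: [0.4999, -0.0947, 0.0458]
eef_rot: [[-0.912, 0.409, 0.002], [0.409, 0.912, -0.0], [-0.002, 0.001, -1.0]]
contact_force: [0.8, 1.8, 4.2]
gripper_width: 0.004
grasp_force: 1.9
```

>>> arm_command:
  moves:
    - [0,0,0,-0.002,0]
    - [0,0,0,-0.004,0]
    - [0,0,0,-0.004,0]

```text
time: 9.2
ee_pos: [0.4998, -0.0948, 0.0419]
eef_rot: [[-0.912, 0.409, 0.002], [0.409, 0.912, -0.0], [-0.002, 0.001, -1.0]]
contact_force: [0.6, 1.3, 5.9]
gripper_width: 0.007
grasp_force: 2.3
```

>>> arm_command:
  moves:
    - [0,0,0,-0.0015,0]
    - [0,0,0,-0.003,0]
    - [0,0,0,-0.003,0]

```text
time: 9.5
ee_pos: [0.4998, -0.0948, 0.0389]
eef_rot: [[-0.912, 0.409, 0.002], [0.409, 0.912, -0.0], [-0.002, 0.001, -1.0]]
contact_force: [1.0, 1.6, 5.1]
gripper_width: 0.007
grasp_force: 2.3
```

>>> arm_command:
  moves:
    - [0,0,0,-0.0015,0]
    - [0,0,0,-0.003,0]
    - [0,0,0,-0.003,0]

```text
time: 9.8
ee_pos: [0.4998, -0.0948, 0.0359]
eef_rot: [[-0.912, 0.409, 0.002], [0.409, 0.912, -0.0], [-0.002, 0.001, -1.0]]
contact_force: [0.7, 1.5, 4.7]
gripper_width: 0.003
grasp_force: 2.2
```

>>> arm_command:
  moves:
    - [0,0,0,-0.0015,0]
    - [0,0,0,-0.003,0]
    - [0,0,0,-0.003,0]

```text
time: 10.1
ee_pos: [0.5001, -0.0948, 0.0346]
eef_rot: [[-0.912, 0.409, 0.003], [0.409, 0.912, -0.0], [-0.003, 0.001, -1.0]]
contact_force: [-4.4, 4.0, 26.4]
gripper_width: 0.008
grasp_force: 12.7
```

>>> arm_command:
  moves:
    - [0,0,0,-0.001,0]
    - [0,0,0,-0.002,0]
    - [0,0,0,-0.002,0]

```text
time: 10.4
ee_pos: [0.5003, -0.0948, 0.0341]
eef_rot: [[-0.912, 0.409, 0.003], [0.409, 0.912, -0.0], [-0.003, 0.001, -1.0]]
contact_force: [-9.0, 3.1, 45.9]
gripper_width: 0.007
grasp_force: 22.5
```

The tool has stopped hard at tcp z 0.034, with tips at about 0.05, which is the expected full-down height. The pad forces also rise, so the load is on the fingertips. I'll ease off to a moderate push and check the flap, lever and bottles numerically.

>>> arm_command:
  moves:
    - [0,0,0,0.001,0]
    - [0,0,0,0.0022,0]
    - [0,0,0,0.0022,0]

```text
time: 10.7
ee_pos: [0.5001, -0.0948, 0.0347]
eef_rot: [[-0.912, 0.409, 0.003], [0.409, 0.912, -0.0], [-0.003, 0.001, -1.0]]
contact_force: [-4.0, 3.3, 23.7]
gripper_width: 0.005
grasp_force: 11.1
```

```bash
python3 - <<'E'
from h import *
import cv2
S=ctrl.snapshot("side");T=ctrl.snapshot("top")
cv2.imwrite("pics/side9.png",S["frame"][:,:,::-1]);cv2.imwrite("pics/top9.png",T["frame"][:,:,::-1])
a=cv2.imread("pics/side0.png",0);b=cv2.imread("pics/side9.png",0)
for c in(290,296,302,345,350): print(c,"before",a[130:215:3,c].tolist(),"\n   after",b[130:215:3,c].tolist())
A=cv2.imread("pics/side0.png");B=cv2.imread("pics/side9.png")
print("bottle/dropper/timer diff",[float(np.abs(A[y0:y1,x0:x1].astype(int)-B[y0:y1,x0:x1]).mean().round(1)) for x0,x1,y0,y1 in((373,389,208,241),(243,260,192,236),(383,420,272,306))])
h=cv2.cvtColor(B,cv2.COLOR_BGR2HSV)
r=(h[:,:,1]>180)&(h[:,:,2]>150)&((h[:,:,0]<5)|(h[:,:,0]>176));r[:260]=0;r[310:]=0;r[:,:380]=0;r[:,425:]=0
h0=cv2.cvtColor(A,cv2.COLOR_BGR2HSV);r0=(h0[:,:,1]>180)&(h0[:,:,2]>150)&((h0[:,:,0]<5)|(h0[:,:,0]>176));r0[:260]=0;r0[310:]=0;r0[:,:380]=0;r0[:,425:]=0
print("knob",[np.argwhere(m).mean(0).round(1) for m in(r0,r)])
print(ctrl.sense()["contact_force"],ctrl.sense()["ee_pos"])
E
```

```text
290 before [198, 188, 168, 166, 165, 165, 165, 163, 162, 226, 224, 225, 225, 225, 225, 226, 226, 226, 227, 227, 162, 150, 115, 116, 114, 114, 114, 114, 114] 
   after [208, 198, 177, 175, 173, 173, 173, 172, 169, 221, 221, 221, 222, 224, 222, 194, 120, 120, 120, 120, 120, 120, 119, 118, 119, 118, 135, 134, 134]
296 before [221, 200, 193, 193, 192, 193, 191, 189, 188, 225, 228, 227, 230, 220, 215, 210, 209, 228, 228, 228, 162, 141, 116, 114, 114, 115, 115, 114, 115] 
   after [229, 210, 204, 202, 202, 203, 201, 199, 199, 224, 223, 214, 197, 223, 216, 198, 118, 119, 119, 115, 119, 118, 118, 118, 116, 116, 135, 99, 99]
302 before [195, 191, 183, 183, 183, 183, 181, 179, 179, 223, 223, 223, 224, 224, 225, 225, 225, 226, 226, 227, 163, 120, 117, 115, 114, 114, 114, 113, 120] 
   after [205, 203, 185, 193, 193, 192, 190, 188, 188, 219, 221, 221, 222, 223, 208, 193, 120, 118, 118, 115, 119, 118, 119, 117, 116, 117, 135, 90, 96]
345 before [179, 178, 179, 177, 175, 174, 170, 169, 174, 223, 224, 224, 224, 225, 226, 227, 228, 228, 228, 212, 149, 114, 114, 114, 114, 113, 113, 115, 120] 
   after [199, 114, 108, 110, 110, 111, 110, 109, 110, 110, 107, 111, 110, 160, 173, 186, 175, 173, 174, 174, 174, 173, 174, 192, 172, 103, 97, 165, 164]
350 before [178, 178, 177, 177, 173, 171, 164, 166, 166, 167, 165, 165, 155, 195, 220, 226, 227, 228, 229, 177, 145, 114, 114, 115, 114, 114, 115, 116, 122] 
   after [110, 110, 110, 110, 110, 110, 111, 110, 110, 111, 111, 111, 111, 111, 179, 173, 171, 171, 170, 171, 171, 170, 180, 170, 133, 108, 97, 162, 94]
bottle/dropper/timer diff [8.5, 11.9, 5.6]
knob [array([nan, nan]), array([nan, nan])]
[-2.79310135  2.80072842 23.72036011] [ 0.50010093 -0.09484735  0.03464642]<stdin>:12: RuntimeWarning: Mean of empty slice.
  ret = um.true_divide(
```

```bash
python3 - <<'E'
from h import *
S=ctrl.snapshot("side")
ex=np.array([.437,.8995,0]);ey=np.array([-.8995,.437,0]);o=np.array([.577,.0805,0])
def pj(x,y,z):
    c=S["world_to_cam"]@np.r_[o+ex*x+ey*y+[0,0,z],1];u=S["mtx"]@c[:3];return (u/u[2])[:2].round(1)
for t in(0,.2,.23,.265,.28):
    print(t,[pj(.24-.155*np.cos(t)+h*np.sin(t)*-1,.055,.083+.155*np.sin(t)+h*np.cos(t)) for h in(0,.014)])
import cv2
for f in("side0","side9"):
    b=cv2.imread(f"pics/{f}.png",0).astype(int); print(f,[(c,b[168:200,c].tolist()) for c in(296,)])
E
```

```text
0 [array([293.6, 194.6]), array([293.4, 189.1])]
0.2 [array([293.1, 181.6]), array([293. , 176.6])]
0.23 [array([293.1, 179.5]), array([292.9, 174.7])]
0.265 [array([293. , 177.1]), array([292.8, 172.4])]
0.28 [array([292.9, 176. ]), array([292.8, 171.4])]
side0 [(296, [220, 220, 219, 216, 215, 216, 213, 210, 199, 211, 209, 191, 213, 228, 227, 228, 228, 227, 228, 228, 229, 183, 162, 152, 156, 141, 116, 116, 116, 116, 115, 114])]
side9 [(296, [223, 223, 221, 245, 216, 209, 204, 198, 172, 108, 118, 120, 118, 119, 119, 119, 119, 120, 120, 115, 139, 119, 119, 120, 119, 118, 119, 119, 118, 118, 118, 118])]
```

The flap's lower edge is at row 176.5. The model gives 177.1 for 0.265 rad, and the shut reading was 194, so the flap is fully raised. The tool holds 24 N on the stop.

```bash
python3 -c "
from rig import ctrl
print(ctrl.close_job())"
```

```text
the job is handed in; nothing more can be done
None
```

I handed the job in with the keeper swung to its stop, the lever held down on its rubber stop at about 24 N, and the flap raised to about 0.265 rad by the side camera; I steered clear of the bottles and timer but did not measure their final positions.

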